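Slide the filter carton down the freshly glued lane

TASK

Line the cardboard filter carton up with the lane on the plywood board, then push it with the fingertips down between the two wooden guide strips until its leading face is gently up against the stop block at the far end. The strips have only just been glued down, so nothing, neither carton nor robot, may touch them; slide the carton, never lift or tip it. Leave the spray can, the round filter and the wrench where they are.

Things in the scene. Friction and masses are not known exactly. Their poses are not given: they have to be found in the camera images.
- board: Plywood board lying fixed on the bench, 450 mm long (its x) x 220 mm wide (its y) x 9 mm thick. Origin: centre of its underside, on the bench. Its +x is the way down the lane, its y runs across the lane, z up. Its -x part, up to the lane's mouth, is bare and the carton starts there. Lies roughly across the robot's front with +x towards the robot's left.
- strips: The two straight wooden guide strips on the board, fixed, same origin and axes as the board. Each is 200 mm long (board x from 15 to 215 mm), 20 mm wide and 16 mm high (top 25 mm above the bench). Their inner faces are at board y = +63 and -63 mm, so the lane is 126 mm wide. Touching them is forbidden.
- stop: Dark wooden stop block fixed across the lane's far end, same origin and axes as the board. 18 mm thick, 90 mm wide, centred on the lane, its top 44 mm above the bench; its face towards the lane is at board x = 207 mm.
- lane_mouth (a point): Point on the board's upper face (9 mm above the bench) in the middle of the lane's open end, at board x = 15 mm, y = 0. Axes as the board.
- lane_end (a point): Point on the board's upper face in the middle of the lane at the stop block's face, board x = 207 mm, y = 0. Axes as the board.
- carton: Closed cardboard carton with paper tape along its top, loose, on the board's bare part: 120 (its x) x 100 (its y) x 62 mm high, 0.25 to 0.5 kg. Origin: centre of its underside. Its +x end faces the lane; it starts up to 20 degrees askew, up to 30 mm off the lane's centre line, nose 15 to 70 mm before the mouth. Pushed flat on a face it turns square to the fingers; they hardly slip along it.
- carton_nose (a point): Centre of the carton's leading (+x) end face, 60 mm ahead of the carton's centre and 31 mm above its underside. Axes as the carton.
- spray_can: Bystander: upright spray can with a yellow label, 52 mm across and 110 mm high, loose, on the bench between board and robot beside the lane. Origin: centre of its underside.
- round_filter: Bystander: round red pleated air filter with black rubber rims, 110 mm across and 45 mm high, loose, lying flat on the bench beyond the board. Origin: centre of its underside.
- wrench: Bystander: steel wrench, about 180 mm long, loose, lying flat on the bench beyond the board. Its x runs along it. Origin near its middle, on its underside.
Mind the look-alikes: they are no part of the job. There is more than one size of the carton; the one meant has the size given above.

How it is judged:
By the outcome, as a careful person would: the job done as asked, in the order asked, and still so for the second after the job is handed in, with the robot touching nothing.
It also fails if it takes over 72 s, if anything falls off the work surface, if the arm or the gripper's body presses on something with over 40 N, if the wrist force passes 120 N, or if a joint passes its speed limit or range.

ROBOT

A 7-joint arm with a two-finger parallel gripper is mounted at the origin on the work surface. World frame = base frame: x ahead of the robot, y to its left, z up, the work surface at z = 0. Lengths are in m, angles in degrees, forces in N, time in s.
With the tool pointing down it reaches from about 0.425 to 0.875 m from the base axis. Payload 4.7 kg.
Tool frame: the origin (TCP) lies at the very end of the fingers, on their centre line; the grasp point (between the pads) lies 19 mm behind it; z points along the fingers, y is the direction in which the jaws open and shut (so a half turn about z gives the same grasp; the last joint's range is limited). The gripper opens to 87 mm and grips with 3 to 60 N. Pads are 19 mm wide; open, the fingers measure 117 mm over their backs; the gripper's body (75 mm by 190 mm) begins 51 mm behind the grasp point.
Start: joints at [-70.583, 18.392, -4.016, 83.108, 1.295, 78.541, -3.26], TCP at [0.207, 0.616, 0.223] pointing down, gripper open.
Joint ranges: [-163.93, 163.93], [-17.29, 119.83], [-79.2, 71.16], [3.27, 140.29], [-89.18, 269.18], [5.43, 117.66], [-154.24, 154.24]. Speed limits (degrees/s): [147.25, 147.25, 180, 180, 180, 180, 180].

INTERFACE

Orientations are given as [roll, pitch, yaw] about the fixed x, y, z axes, in that order (R = Rz(yaw) Ry(pitch) Rx(roll)).
In Python, from cell import env, read_camera gives the robot as it stands. The module is installed in compiled form; this text tells all that it offers.
- The arm moves only by the tool step_arm, never from a script. Its argument "steps" is one flat list of numbers, 7 for each row, row after row: the shift along the tool's x, y, z in m, then the turn, a rotation vector about the tool's x, y, z in rad, then the closure, from -1 (fully open) to 1 (shut), so that 0 is half open. A call has 1 to 5 rows; each row is the pose to reach, as a shift and turn from the pose commanded when the call began, along the tool's axes at that moment; what a row does not reach only later rows make up. A row lasts 1/8 s, in which the tool goes at most 62.5 mm and 10.7 degrees, less where a joint would pass 70% of its speed; a pose out of reach is approached as far as the arm can. A call with a gripper value outside its range is refused whole. The fingers move at their own pace and stop on an object; "newtons" is the grip in N (left out, the last holds). Time passes only in rows, so rows that repeat a pose let the fingers close. It gives the time, the measured TCP pose, the force and the opening at its end, in the units of the state.
- env.get_obs(): the state, without advancing time (a new reading comes with each control period).
- read_camera(name): name is "side" or "top" or "wrist"; returns a dict with "color" (420x560x3 uint8, blue, green, red), "mtx" (3x3 intrinsics, pixels), "rvec" (rotation vector, rad) and "tvec" (3), from world to camera coordinates, as OpenCV has them; the wrist camera has in their place "mount" (4x4, takes a point from camera to tool coordinates, whose origin is the TCP and whose axes are the flange's). Camera axes: x right, y down, z forward; pixel columns grow to the right and rows downward; lengths in m; the calibration is good to about 2 mm. The wrist camera is an equidistant fisheye: a pixel r from the principal point sees the ray r / f radians off the axis. A picture is of the moment at which its call begins: read the wrist's pose just before it. There is no depth.
- env.sign_off(): hands the job in, once; it reports no verdict.
The state is a dict: "time_s": time; "qpos": joint angles; "joint_velocities": joint speeds; "effort": joint torques, N m; "tool_pos": TCP position; "tool_rot": TCP orientation; "force": force on the tool from outside, world axes, zero at the start; "wrist_torque": the same for the moment, N m; "grip_width": finger opening in m.
Only numpy, scipy, OpenCV 4.12 (cv2) and the standard library are available. Lean on these libraries where they do the work, as an engineer would, in place of code of your own. Each camera call takes 0.05 s, during which the arm holds its last target. There are 200 camera calls.

## Working session

There is one attempt and no reset: what is moved stays moved. The work goes in short steps, Python scripts to look and compute and a tool call to move; the robot and the scene stay as the last step left them, time stands still between calls to the robot, and variables do not carry over. Pictures are saved under pics/ and viewed, about 8 in all and at most 12, crops included, and the job is handed in when it is done.

Besides the shell and the picture viewer there is one more tool, called after "Call:" as name(argument=value, ...) on one line, values as JSON. step_arm: Moves the arm, as the interface text tells. Its arguments: {"type":"object","properties":{"steps":{"type":"array","items":{"type":"number"}},"newtons":{"type":"number"}},"required":["steps"]}

```bash
mkdir -p pics; cat > h.py <<'E'
import numpy as np, cv2
from cell import env, read_camera
def ray(c,uv):
    R,_=cv2.Rodrigues(np.array(c["rvec"],float)); t=np.array(c["tvec"],float).ravel()
    d=np.linalg.inv(c["mtx"])@np.array([uv[0],uv[1],1.0]); return -R.T@t, R.T@d
def onplane(c,uv,z):
    o,d=ray(c,uv); return o+d*(z-o[2])/d[2]
def proj(c,P):
    return cv2.projectPoints(np.array(P,float).reshape(-1,1,3),np.array(c["rvec"],float),np.array(c["tvec"],float),np.array(c["mtx"]),None)[0].reshape(-1,2)
E
python3 - <<'E'
from h import *
o=env.get_obs(); print({k:np.round(v,3) for k,v in o.items()})
for n in("top","side"):
    c=read_camera(n); cv2.imwrite(f"pics/{n}0.png",c["color"]); print(n,ray(c,(280,210)),c["mtx"])
E
```

```text
{'time_s': np.float64(0.0), 'qpos': array([-70.582,  18.438,  -4.016,  83.175,   1.295,  78.54 ,  -3.261]), 'joint_velocities': array([-0.08 , -0.051, -0.034,  0.07 , -0.012, -0.124,  0.   ]), 'effort': array([ 0.0000e+00, -4.9128e+01, -4.0400e-01, -3.1254e+01, -6.4000e-02,
        4.4000e-02,  0.0000e+00]), 'tool_pos': array([0.207, 0.615, 0.221]), 'tool_rot': array([-1.79892e+02,  6.00000e-03,  1.61390e+02]), 'force': array([0.268, 0.461, 0.298]), 'wrist_torque': array([-0.022,  0.005,  0.064]), 'grip_width': np.float64(0.087)}
top (array([ 0.44995067, -0.04594774,  1.31134306]), array([ 0.07599017,  0.0086201 , -0.99727471])) [[529.18318422   0.         278.28047676]
 [  0.         529.18318422 199.4812908 ]
 [  0.           0.           1.        ]]
side (array([ 0.16832221, -0.67565976,  0.8283108 ]), array([ 0.36596209,  0.58775523, -0.72155281])) [[431.83482848   0.         281.32791943]
 [  0.         431.83482848 211.58482639]
 [  0.           0.           1.        ]]
```

View pics/top0.png

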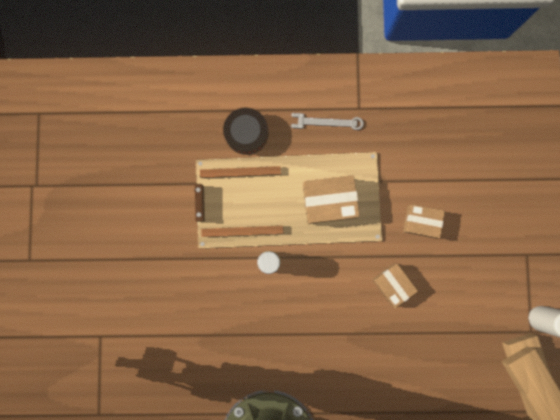

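View pics/side0.png

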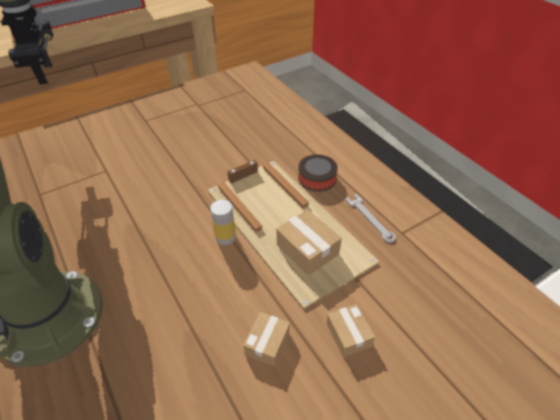

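The top view shows the board at about (196–381, 153–247), with the stop on the left at (199,203), the strips at rows 172 and 231, and the big carton at about (331,200). The small cartons at (425,221) and (397,285) are the look-alikes. The can is at (268,262), the filter at (245,130) and the wrench at (328,122). The side view agrees.

```bash
python3 - <<'E'
from h import *
c=read_camera("top"); im=c["color"]; 
x0,y0,x1,y1=180,140,400,275
s=cv2.resize(im[y0:y1,x0:x1],None,fx=3.6,fy=3.6,interpolation=cv2.INTER_CUBIC)
hsv=cv2.cvtColor(im,cv2.COLOR_BGR2HSV)
for n,p in dict(board=(250,200),board2=(370,200),bench=(300,255),strip=(240,172),strip2=(240,231),stop=(199,205),carton=(315,188),carton2=(335,212),tape=(330,199)).items(): print(n,hsv[p[1],p[0]])
cv2.imwrite("pics/crop.png",s)
E
```

```text
board [ 19 100 222]
board2 [ 18  94 136]
bench [ 15 125  96]
strip [ 13 147 160]
strip2 [ 13 141 165]
stop [ 12 135 106]
carton [ 16 119 185]
carton2 [ 16 120 195]
tape [ 22  33 234]
```

View pics/crop.png

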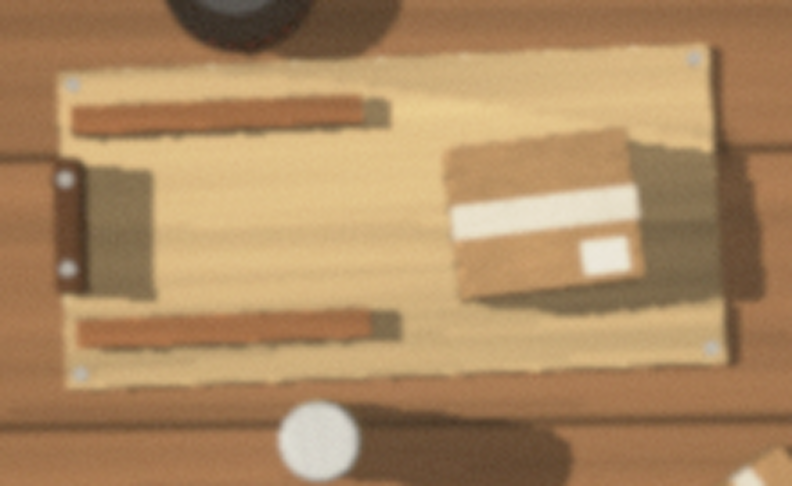

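The crop shows the board corners at about (58,73), (710,44), (727,362) and (67,387). The carton's top corners are at (445,150), (627,128), (643,274) and (462,300). I'll turn these into world poses.

```bash
python3 - <<'E'
from h import *
c=read_camera("top")
U=lambda p:(180+(p[0]+.5)/3.6-.5,140+(p[1]+.5)/3.6-.5)
def fit(px,z,model):
    W=np.array([onplane(c,U(p),z)[:2] for p in px]); M=np.array(model,float)
    m=W.mean(0); A=M-M.mean(0); B=W-m
    th=np.arctan2((A[:,0]*B[:,1]-A[:,1]*B[:,0]).sum(),(A*B).sum())
    R=np.array([[np.cos(th),-np.sin(th)],[np.sin(th),np.cos(th)]])
    return m-R@M.mean(0),R,np.degrees(th),np.abs(A@R.T-B).max()
# corner order: far-left, far-right, near-right, near-left in image; left = board +x(world +y); up = world +x
b=fit([(58,73),(710,44),(727,362),(67,387)],.009,[(.225,-.11),(-.225,-.11),(-.225,.11),(.225,.11)])
k=fit([(445,150),(627,128),(643,274),(462,300)],.071,[(.06,-.05),(-.06,-.05),(-.06,.05),(.06,.05)])
print("board",b[0],b[2],b[3]);print("carton",k[0],k[2],k[3])
print("carton in board",b[1].T@(k[0]-b[0]),k[2]-b[2])
s=onplane(c,U((318,441)),.11);print("can in board",b[1].T@(s[:2]-b[0]),s)
# strip check (top z=.025) corners
for p in [(73,107),(363,97),(365,121),(73,134),(79,322),(370,311),(371,336),(80,347)]:
    print(np.round(1000*b[1].T@(onplane(c,U(p),.025)[:2]-b[0])))
E
```

```text
board [ 0.57513249 -0.05467248] 91.62422558269354 0.0015711139482412623
carton [ 0.56954436 -0.15505512] 96.13871105761402 0.0024008662167221695
carton in board [-0.10018391  0.00843115] 4.514485474920477
can in board [0.05190987 0.14980932] [ 0.42391201 -0.00702971  0.11      ]
[213. -82.]
[ 15. -80.]
[ 14. -64.]
[214. -63.]
[213.  65.]
[16. 66.]
[16. 83.]
[213.  82.]
```

The carton sits at board (-100, +8) mm, 4.5° askew. I plan to push its rear face with half-open fingers above strip height, aiming for TCP z of about 45 mm. First I move over while turning the tool.

Call:
step_arm(steps=[-0.057,-0.018,0,0,0,0.18,-0.4,-0.114,-0.036,0,0,0,0.36,-0.4,-0.171,-0.054,0,0,0,0.54,-0.4,-0.228,-0.072,0,0,0,0.72,-0.4,-0.285,-0.09,0,0,0,0.9,-0.4])

```text
time_s: 0.82
tool_pos: [0.4501, 0.4385, 0.2226]
tool_rot: [180.0, -0.0, 109.5]
force: [0.4, 0.6, -0.6]
grip_width: 0.0613
```

```bash
cat >> h.py <<'E'
from scipy.spatial.transform import Rotation as Ro
BO=np.array([.5751,-.0547]); BY=91.62
def b2w(x,y): 
    a=np.radians(BY); return BO+np.array([x*np.cos(a)-y*np.sin(a),x*np.sin(a)+y*np.cos(a)])
def w2b(p):
    a=np.radians(BY); d=np.asarray(p)[:2]-BO; return np.array([d[0]*np.cos(a)+d[1]*np.sin(a),-d[0]*np.sin(a)+d[1]*np.cos(a)])
def plan(bx,by,z,dyaw):
    "tool shift and rotvec from now to board pose"
    o=env.get_obs(); R=Ro.from_euler("xyz",o["tool_rot"],degrees=True)
    T=Ro.from_euler("xyz",[180,0,BY+dyaw],degrees=True); w=b2w(bx,by)
    return np.round(np.r_[R.inv().apply(np.r_[w,z]-o["tool_pos"]),(R.inv()*T).as_rotvec()],4)
def st():
    o=env.get_obs(); print(round(o["time_s"],2),"board",np.round(1000*w2b(o["tool_pos"]),1),"z",round(1000*o["tool_pos"][2],1),"rot",np.round(o["tool_rot"],2),"F",np.round(o["force"],1),"w",round(o["grip_width"],4))
E
python3 -c "
from h import *
st(); print(plan(-.21,0.004,.22,4.5))"
```

```text
0.82 board [496.5 111. ] z 222.6 rot [ 1.7999e+02 -1.0000e-02  1.0950e+02] F [ 0.4  0.6 -0.6] w 0.0613
[-7.052e-01 -1.150e-01  2.400e-03  1.000e-04 -2.000e-04  2.335e-01]
```

Call:
step_arm(steps=[-0.06,-0.01,0,0,0,0.047,-0.4,-0.12,-0.02,0,0,0,0.094,-0.4,-0.18,-0.03,0,0,0,0.141,-0.4,-0.24,-0.04,0,0,0,0.188,-0.4,-0.3,-0.05,0,0,0,0.234,-0.4])

```text
time_s: 1.45
tool_pos: [0.5036, 0.1386, 0.2227]
tool_rot: [180.0, -0.0, 96.3]
force: [1.2, -0.0, 0.8]
grip_width: 0.061
```

```bash
python3 -c "
from h import *
st(); print(plan(-.21,0.0,.22,4.5))"
```

```text
1.45 board [195.3  66. ] z 222.7 rot [ 1.7997e+02 -3.0000e-02  9.6340e+01] F [ 1.2 -0.   0.8] w 0.061
[-0.4093  0.0325  0.0025  0.0005 -0.0005  0.0038]
```

Call:
step_arm(steps=[-0.06,0.005,0,0,0,0,-0.4,-0.12,0.01,0,0,0,0,-0.4,-0.18,0.015,0,0,0,0,-0.4,-0.24,0.02,0,0,0,0,-0.4,-0.3,0.025,0,0,0,0,-0.4])

```text
time_s: 2.08
tool_pos: [0.5621, -0.1563, 0.2227]
tool_rot: [180.0, -0.0, 96.5]
force: [0.3, -0.2, 1.2]
grip_width: 0.0611
```

Call:
step_arm(steps=[-0.06,0.004,0,0,0,0,-0.4,-0.109,0.008,0,0,0,0,-0.4,-0.109,0.008,0,0,0,0,-0.4,-0.109,0.008,0,0,0,0,-0.4])

```text
time_s: 2.58
tool_pos: [0.582, -0.2614, 0.2221]
tool_rot: [-180.0, -0.1, 96.4]
force: [0.0, 1.1, -0.0]
grip_width: 0.0612
```

```bash
python3 -c "
from h import *
st(); print(plan(-.21,0.0,.045,4.5))
c=read_camera('wrist'); cv2.imwrite('pics/w0.png',c['color']); print(c['mtx'],c['mount'])"
```

```text
2.58 board [-206.8   -1.1] z 222.1 rot [-1.7997e+02 -6.0000e-02  9.6430e+01] F [ 0.   1.1 -0. ] w 0.0612
[-0.0033 -0.0013  0.1771 -0.0005 -0.0011  0.0054]
[[325.1922621    0.         283.06441884]
 [  0.         325.1922621  210.90827009]
 [  0.           0.           1.        ]] [[-7.82689650e-04 -9.67226717e-01 -2.53913107e-01  7.07438086e-02]
 [ 9.99999665e-01 -6.95725294e-04 -4.32294720e-04 -9.83392174e-04]
 [ 2.41473232e-04 -2.53913361e-01  9.67226937e-01 -1.61700132e-01]
 [ 0.00000000e+00  0.00000000e+00  0.00000000e+00  1.00000000e+00]]
```

View pics/w0.png

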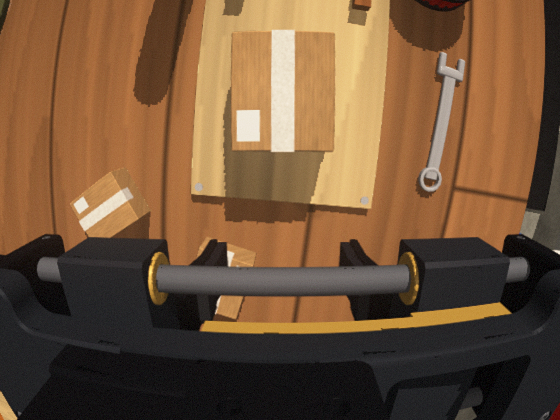

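The wrist view shows the carton's top at about (232,32), (335,32), (335,152) and (232,150), nearly square to the tool. The board's rear corners are at about (192,194) and (370,208). A small look-alike shows behind the fingers at (240,270), so I check its distance.

```bash
cat >> h.py <<'E'
def wpt(c,o,uv,z):
    m=c["mtx"]; d=np.array([(uv[0]-m[0,2]),(uv[1]-m[1,2])]); r=np.hypot(*d); t=r/m[0,0]
    v=np.r_[d/r*np.sin(t),np.cos(t)]; M=np.array(c["mount"]); R=Ro.from_euler("xyz",o["tool_rot"],degrees=True)
    q=R.apply(M[:3,:3]@v); p=R.apply(M[:3,3])+o["tool_pos"]; return p+q*(z-p[2])/q[2]
E
python3 - <<'E'
from h import *
o=env.get_obs(); c=read_camera('wrist')
f=lambda P,z:[print(p,np.round(1000*w2b(wpt(c,o,p,z)),1)) for p in P]
print("carton");f([(232,32),(335,32),(335,152),(232,150)],.071)
print("board rear");f([(192,194),(370,208)],.009)
t=read_camera('top')
print("small carton top");[print(np.round(1000*w2b(onplane(t,p,.05)),1)) for p in [(408,206),(444,209),(441,238),(405,232)]]
E
```

```text
carton
(232, 32) [-43.7  62.9]
(335, 32) [-35.2 -36. ]
(335, 152) [-154.1  -46.3]
(232, 150) [-160.6   53.1]
board rear
(192, 194) [-221.5  108.9]
(370, 208) [-220.6 -107.7]
small carton top
[-284.9   31.4]
[-369.8   42. ]
[-357.9  110.5]
[-273.9   92.9]
```

Call:
step_arm(steps=[0,-0.001,0.06,0,0,0,-0.4,0,-0.001,0.12,0,0,0,-0.4,0,-0.001,0.177,0,0,0,-0.4,0,-0.001,0.177,0,0,0,-0.4])

```text
time_s: 3.22
tool_pos: [0.5779, -0.2588, 0.0413]
tool_rot: [-179.5, -0.3, 96.5]
force: [-0.5, 1.4, 0.4]
grip_width: 0.061
```

Call:
step_arm(steps=[0.01,0,0,0,0,0,-0.4,0.02,0,0,0,0,0,-0.4,0.028,0,0,0,0,0,-0.4,0.034,0,0,0,0,0,-0.4,0.04,0,0,0,0,0,-0.4])

```text
time_s: 3.85
tool_pos: [0.5772, -0.2234, 0.0465]
tool_rot: [179.9, 0.1, 96.4]
force: [0.9, -4.3, 1.0]
grip_width: 0.061
```

```bash
python3 -c "
from h import *
st(); o=env.get_obs(); print(o['wrist_torque'])
c=read_camera('wrist'); cv2.imwrite('pics/w1.png',c['color'])"
```

```text
3.85 board [-168.7    2.7] z 46.5 rot [1.7989e+02 1.3000e-01 9.6400e+01] F [ 0.9 -4.3  1. ] w 0.061
[-0.79256584 -0.10625461  0.00464904]
```

View pics/w1.png

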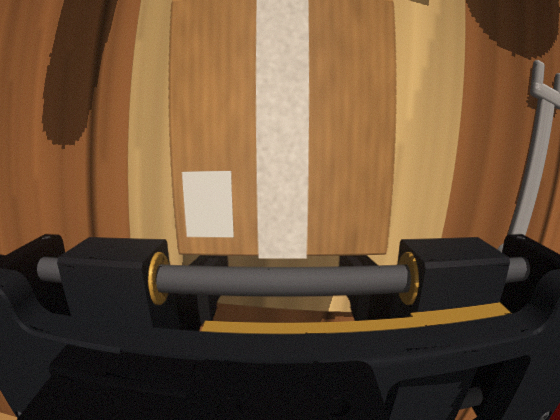

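The fingers are in flat contact at 4 N. Next I push while turning square and shifting toward the centre line before the mouth.

Call:
step_arm(steps=[0.006,0.0007,0,0,0,0.009,-0.4,0.012,0.0014,0,0,0,0.019,-0.4,0.018,0.0022,0,0,0,0.029,-0.4,0.024,0.003,0,0,0,0.039,-0.4,0.03,0.0037,0,0,0,0.049,-0.4])

```text
time_s: 4.53
tool_pos: [0.5769, -0.1919, 0.0455]
tool_rot: [-180.0, 0.0, 93.6]
force: [0.1, -3.9, 3.0]
grip_width: 0.061
```

```bash
python3 -c "
from h import *
st(); print(plan(-.118,0.0005,.045,0))"
```

```text
4.53 board [-137.2    2.1] z 45.5 rot [-179.99    0.     93.58] F [ 0.1 -3.9  3. ] w 0.061
[ 0.0191  0.0023  0.0005 -0.0001  0.0001  0.0342]
```

Call:
step_arm(steps=[0.006,0.0007,0,0,0,0.01,-0.4,0.012,0.0014,0,0,0,0.022,-0.4,0.018,0.0022,0,0,0,0.034,-0.4])

```text
time_s: 4.9
tool_pos: [0.5778, -0.1738, 0.0455]
tool_rot: [-180.0, -0.0, 91.6]
force: [-0.6, -4.8, 3.5]
grip_width: 0.0609
```

```bash
python3 -c "
from h import *
st()
c=read_camera('top'); s=cv2.resize(c['color'][140:275,180:400],None,fx=3.6,fy=3.6,interpolation=cv2.INTER_CUBIC); cv2.imwrite('pics/t1.png',s)
c=read_camera('wrist')['color']; cv2.imwrite('pics/w2.png',c); cv2.imwrite('pics/both.png',np.hstack([cv2.resize(s,(440,270)),cv2.resize(c[:300],(360,193)) if 0 else cv2.resize(c,(360,270))]))
"
```

```text
4.9 board [-119.1    0.6] z 45.5 rot [-179.98   -0.     91.62] F [-0.6 -4.8  3.5] w 0.0609
```

View pics/w2.png

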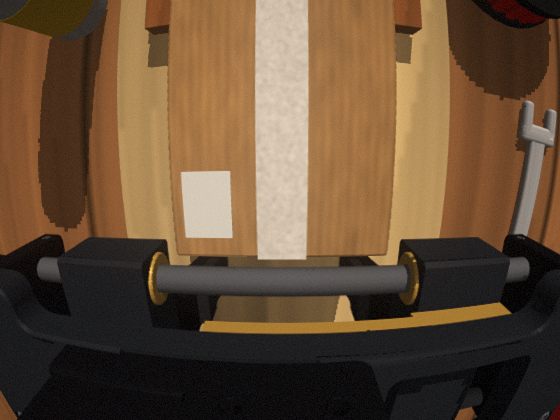

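The carton is square to the tool and the strip mouths are symmetric, with outer corners at about (147,28) and (421,30). I check how well it is centred in the lane.

```bash
python3 - <<'E'
from h import *
o=env.get_obs(); c=read_camera('wrist')
f=lambda P,z:[print(p,np.round(1000*w2b(wpt(c,o,p,z)),1)) for p in P]
print("carton rear");f([(178,254),(388,254),(170,100),(395,100)],.071)
print("strip outer ends");f([(147,28),(421,30)],.025)
print("board edges");f([(118,100),(120,180),(447,100),(442,180)],.009)
E
```

```text
carton rear
(178, 254) [-103.7   50.6]
(388, 254) [-103.7  -47.6]
(170, 100) [-33.7  50. ]
(395, 100) [-33.7 -46.5]
strip outer ends
(147, 28) [17.  82.1]
(421, 30) [ 16.  -80.2]
board edges
(118, 100) [-24.  109.7]
(120, 180) [-77.6 111.1]
(447, 100) [ -24.  -105.7]
(442, 180) [ -77.6 -104.9]
```

Call:
step_arm(steps=[0.008,0,0,0,0,0,-0.4,0.016,0,0,0,0,0,-0.4,0.024,0,0,0,0,0,-0.4,0.032,0,0,0,0,0,-0.4,0.04,0,0,0,0,0,-0.4])

```text
time_s: 5.68
tool_pos: [0.5765, -0.1331, 0.0453]
tool_rot: [-180.0, -0.0, 91.7]
force: [0.2, -2.4, -0.8]
grip_width: 0.0607
```

Call:
step_arm(steps=[0.008,0,0,0,0,0,-0.4,0.016,0,0,0,0,0,-0.4,0.024,0,0,0,0,0,-0.4,0.032,0,0,0,0,0,-0.4,0.04,0,0,0,0,0,-0.4])

```text
time_s: 6.3
tool_pos: [0.5756, -0.0937, 0.0456]
tool_rot: [180.0, -0.0, 91.7]
force: [0.0, -1.1, -1.7]
grip_width: 0.061
```

```bash
python3 -c "
from h import *
st(); print(plan(.045,0.0005,.045,0))
c=read_camera('top'); s=cv2.resize(c['color'][140:275,180:400],None,fx=3.6,fy=3.6,interpolation=cv2.INTER_CUBIC); cv2.imwrite('pics/t2.png',s)"
```

```text
6.3 board [-39.    0.6] z 45.6 rot [180.    -0.    91.66] F [ 0.  -1.1 -1.7] w 0.061
[ 0.084   0.0002  0.0006  0.     -0.0001  0.0007]
```

View pics/t2.png

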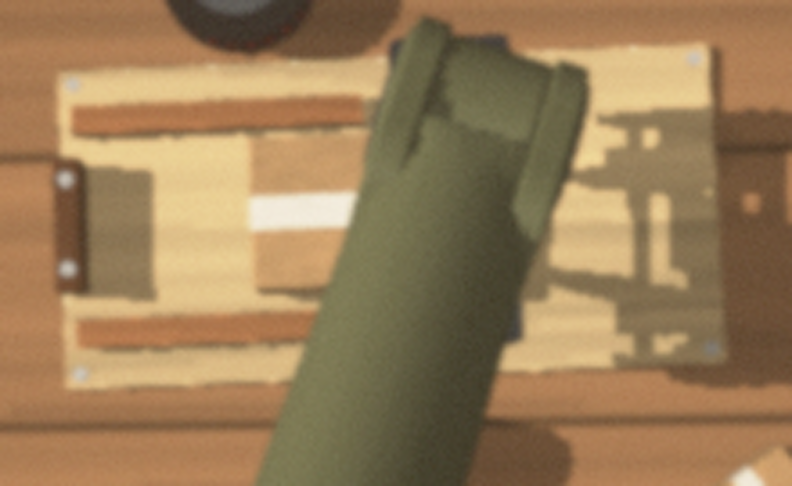

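The top view shows the carton's nose in the lane, with corners at about (250,141) and (256,291). The gaps to the strips look even. I compute its position and check in the side view that the forearm clears the can.

```bash
python3 -c "
from h import *
t=read_camera('top')
for p in [(250,141),(256,291)]: print(np.round(1000*w2b(onplane(t,(180+(p[0]+.5)/3.6-.5,140+(p[1]+.5)/3.6-.5),.071)),1))
c=read_camera('side'); cv2.imwrite('pics/s1.png',cv2.resize(c['color'][60:300,120:440],None,fx=2.4,fy=2.4))"
```

```text
[ 90.4 -46.8]
[89.9 51.9]
```

View pics/s1.png

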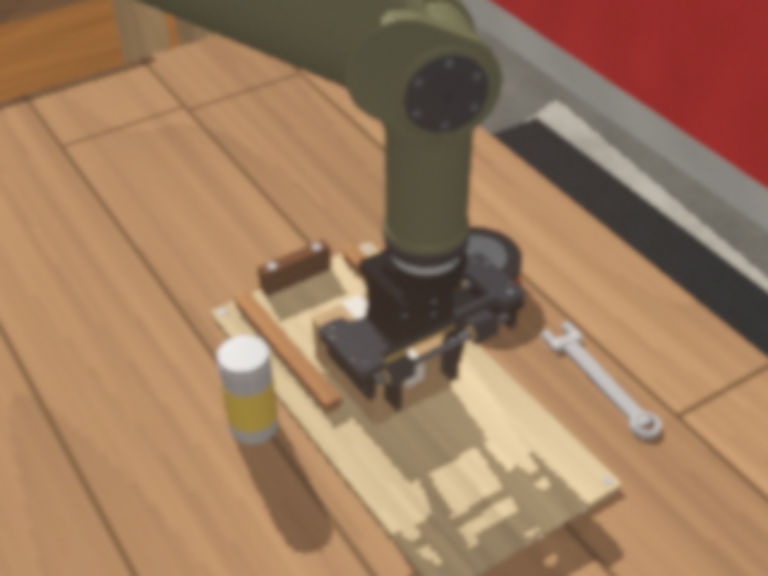

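The forearm is far above the can and the gripper body clears everything. The nose is at x=90 and y≈+2.5, which is square. About 117 mm remains.

Call:
step_arm(steps=[0.008,0,0,0,0,0,-0.4,0.016,0,0,0,0,0,-0.4,0.024,0,0,0,0,0,-0.4,0.032,0,0,0,0,0,-0.4,0.04,0,0,0,0,0,-0.4])

```text
time_s: 7.08
tool_pos: [0.5747, -0.054, 0.0458]
tool_rot: [180.0, 0.0, 91.7]
force: [-0.2, -3.1, 2.4]
grip_width: 0.0609
```

Call:
step_arm(steps=[0.008,0,0,0,0,0,-0.4,0.016,0,0,0,0,0,-0.4,0.024,0,0,0,0,0,-0.4,0.032,0,0,0,0,0,-0.4,0.04,0,0,0,0,0,-0.4])

```text
time_s: 7.7
tool_pos: [0.5735, -0.0141, 0.0458]
tool_rot: [180.0, 0.0, 91.6]
force: [-0.1, -5.2, 3.8]
grip_width: 0.0613
```

Call:
step_arm(steps=[0.006,0,0,0,0,0,-0.4,0.012,0,0,0,0,0,-0.4,0.018,0,0,0,0,0,-0.4,0.022,0,0,0,0,0,-0.4,0.025,0,0,0,0,0,-0.4])

```text
time_s: 8.32
tool_pos: [0.5725, 0.011, 0.0455]
tool_rot: [-180.0, -0.0, 91.7]
force: [0.5, -4.7, 3.8]
grip_width: 0.0607
```

```bash
python3 -c "
from h import *
st()"
```

```text
8.32 board [65.7  0.7] z 45.5 rot [-179.99   -0.     91.67] F [ 0.5 -4.7  3.8] w 0.0607
```

Call:
step_arm(steps=[0.0015,0,0,0,0,0,-0.4,0.003,0,0,0,0,0,-0.4,0.0045,0,0,0,0,0,-0.4,0.006,0,0,0,0,0,-0.4,0.0075,0,0,0,0,0,-0.4])

```text
time_s: 8.95
tool_pos: [0.5723, 0.0184, 0.0455]
tool_rot: [-180.0, -0.0, 91.7]
force: [-0.3, -5.0, 2.1]
grip_width: 0.061
```

Call:
step_arm(steps=[0.0005,0,0,0,0,0,-0.4,0.001,0,0,0,0,0,-0.4,0.0015,0,0,0,0,0,-0.4,0.002,0,0,0,0,0,-0.4])

```text
time_s: 9.45
tool_pos: [0.5723, 0.0203, 0.0455]
tool_rot: [-180.0, -0.0, 91.7]
force: [0.0, -4.4, 3.0]
grip_width: 0.0607
```

Call:
step_arm(steps=[0.0005,0,0,0,0,0,-0.4,0.001,0,0,0,0,0,-0.4,0.0015,0,0,0,0,0,-0.4])

```text
time_s: 9.82
tool_pos: [0.5722, 0.0218, 0.0455]
tool_rot: [-180.0, -0.0, 91.7]
force: [0.8, -4.8, 2.6]
grip_width: 0.061
```

Call:
step_arm(steps=[0.0005,0,0,0,0,0,-0.4,0.001,0,0,0,0,0,-0.4])

```text
time_s: 10.07
tool_pos: [0.5722, 0.022, 0.0455]
tool_rot: [180.0, 0.1, 91.6]
force: [0.2, -6.3, 2.8]
grip_width: 0.0609
```

Call:
step_arm(steps=[0.0005,0,0,0,0,0,-0.4,0.001,0,0,0,0,0,-0.4])

```text
time_s: 10.32
tool_pos: [0.5722, 0.022, 0.0456]
tool_rot: [180.0, 0.1, 91.6]
force: [0.3, -8.2, 2.0]
grip_width: 0.0607
```

The fingers have stalled at y=0.022 and the force has risen to 8 N, so the nose is against the stop. I retreat straight back, then up.

Call:
step_arm(steps=[-0.003,0,0,0,0,0,-0.4,-0.008,0,0,0,0,0,-0.4,-0.018,0,0,0,0,0,-0.4,-0.03,0,0,0,0,0,-0.4,-0.04,0,0,0,0,0,-0.4])

```text
time_s: 10.95
tool_pos: [0.5733, -0.0174, 0.0456]
tool_rot: [180.0, 0.0, 91.6]
force: [0.4, 0.3, -0.7]
grip_width: 0.0613
```

Call:
step_arm(steps=[0,0,-0.05,0,0,0,-0.4,0,0,-0.1,0,0,0,-0.4,0,0,-0.16,0,0,0,-0.4,-0.06,0,-0.17,0,0,0,-0.4,-0.12,0,-0.17,0,0,0,-0.4])

```text
time_s: 11.58
tool_pos: [0.5779, -0.1374, 0.2176]
tool_rot: [179.8, -0.0, 91.8]
force: [1.3, 0.4, -0.6]
grip_width: 0.0607
```

Call:
step_arm(steps=[-0.06,0,0,0,0,0,-0.4,-0.12,0,0,0,0,0,-0.4,-0.18,0,0,0,0,0,-0.4,-0.18,0,0,0,0,0,-0.4])

```text
time_s: 12.08
tool_pos: [0.5785, -0.3242, 0.2154]
tool_rot: [-179.9, 0.3, 91.0]
force: [0.2, 0.4, 0.0]
grip_width: 0.0606
```

```bash
python3 -c "
from h import *
st()
c=read_camera('top'); s=cv2.resize(c['color'][140:275,180:400],None,fx=3.6,fy=3.6,interpolation=cv2.INTER_CUBIC); cv2.imwrite('pics/t3.png',s)"
```

```text
12.07 board [-269.5    4.3] z 215.4 rot [-179.88    0.25   91.04] F [0.2 0.4 0. ] w 0.0606
```

View pics/t3.png

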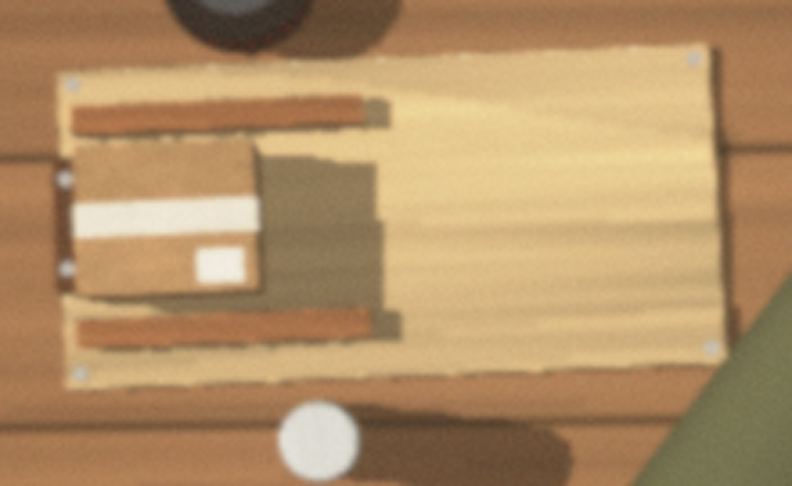

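The carton sits in the lane against the stop with clear gaps to both strips. Its top corners are at about (75,145), (253,142), (258,290) and (76,295). The can and filter haven't moved. I do a last position check and then hand in.

```bash
python3 -c "
from h import *
t=read_camera('top')
for p in [(73,145),(76,295),(253,142),(258,290)]: print(np.round(1000*w2b(onplane(t,(180+(p[0]+.5)/3.6-.5,140+(p[1]+.5)/3.6-.5),.071)),1))
st(); print(env.sign_off())"
```

```text
[206.9 -49. ]
[207.5  49.7]
[ 88.5 -46.1]
[88.6 51.3]
12.18 board [-262.6    1.1] z 215.2 rot [-1.7997e+02 -3.0000e-02  9.1520e+01] F [ 0.4  0.4 -0.1] w 0.0612
the job is handed in; nothing more can be done
None
```

The carton is down the lane with its leading face against the stop block, and the job was handed in at about 12 s. I pushed it from behind with half-open fingertips, kept about 20 mm above the strip tops. It was turned square and centred before the mouth, pushed straight down the lane, then eased up to the stop until it stalled at about 8 N. The fingers then backed off and lifted clear.

- **Final position:** the last top view puts the carton's nose at board x of about 207 mm, matching the stop face. It is within about 1° of square and about 1–2 mm off the centre line, leaving roughly 11–13 mm to each strip.
- **Contact and bystanders:** the wrist force I read never passed about 9 N, and it was near zero at hand-in. The can and round filter had not moved in the last view. The wrench was outside that final crop, but the arm never went near it.
- **Disagreement:** the rear-edge estimate from the wrist camera was about 6 mm off what the finger contact implied. I relied on the top camera and the contact force instead, and those two agreed.

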